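Third hand at the screwing jig

TASK

Lay the tall pine block lengthwise on the bed of the screwing jig, let go of it, and slide the jig's side guide up until it traps the block against the fixed side wall. Then push the block's free end with the fingers so that its other end presses flat against the sprung fence, until the fence's pointer stands between the two ridges of the gauge (a push of about 14 N) without ever driving the fence to its back stop, and finish while holding that steady push, because a colleague is about to drive the screw. Leave everything else on the bench where it is.

Things in the scene. Friction and masses are not known exactly. Their poses are not given: they have to be found in the camera images.
- block_center (a point): centre (half-way up) of the pine block to be loaded: the biggest and only 45 mm tall wooden block lying loose on the bench, 45x90x45 mm, about 0.1 kg. Its y axis is its long (90 mm) axis, x the 45 mm width, z up.
- jig: screwing jig: plywood base plate 12 mm thick, fixed to the bench, placed and turned differently each time. Origin on the bench (underside); x = pressing direction (to the sprung fence), y left of it, z up. Plate spans x -130..150, y -170..75 mm. The block lies lengthwise along x and y = 0 is its middle line when it touches the wall. Back block behind the fence: 62 mm high.
- jig_bed (a point): point on the bare bed (jig x = 0, y = 0, z = 12 mm), axes as the jig. The fixed side wall has its inner face 22.5 mm to +y of it, runs x -90..65 mm, is 16 mm thick and 12 mm higher than the bed, so grip the block in its upper half to let the fingers clear it. The bed is open at the -x end, where fingers reach the block's end.
- side_guide (a joint): slide of the side guide opposite the wall, m: 0 = fully back (clear width to the wall 95 mm), grows along jig +y; clear width = 95 mm minus this, so about 0.050 when it touches a block lying against the wall; its end stop is at 0.054. Starts at 0 to 0.012, slides with about 1 N friction and stays where it is left.
- guide_handle (a point): middle of the outer (jig -y) face of the side guide's upright push handle, at jig x = 0, z = 42.5 mm. Handle 60 mm long along jig x, 14 mm thick, top 55 mm above the bench; push it along jig +y. The guide's low lip, 12 mm above the bed, jig x -55..55, touches the block with a face 50 mm farther along +y than this point.
- fence (a joint): travel of the sprung fence, m: 0 = at rest, grows along jig +x. Springs take 0.8 N per mm from zero (11 N at 0.014) and return it; back stop at 0.028. Its pointer (left end) reaches the gauge's first ridge at 0.008 (6.4 N) and the second at 0.020 (16 N). The block rubs on bed and guides: a finger pushing it feels 1 to 6 N more than the fence, most if it also bears down.
- fence_face (a point): on the sprung fence: middle of its flat upright face that the block's end is pressed on, at x = 70 mm (at rest), y = 0, z = 34.5 mm in the jig. The plate is 100 mm wide and its top 60 mm above the bench.
- packing_block: bystander: square beech packing block, 60x60x30 mm; origin at the middle of its underside
- beech_end: bystander: low beech offcut, 40x90x18 mm; origin at the middle of its underside
- sanding: bystander: cork sanding block, 62x112x32 mm; origin at the middle of its underside
- tape_roll: bystander: roll of masking tape, 100 mm across, 25 mm high; origin at the middle of its underside
- glue: bystander: upright glue bottle, 59 mm across, 185 mm high; origin at the middle of its underside
Not all that is in view belongs to the job. Leave any red look-alike of the part that bears block_center alone.

How it is judged:
On the way, in this order (a step that is already met when the one before it is completed fails the run):
1. the pine block lies lengthwise on the bed between wall and side guide, let go (z of block_center in the frame of jig between 0.031 and 0.038 m and angle between the y axis of block_center and the x axis of jig, either way round below 0.35 rad and y of block_center in the frame of jig between -0.055 and 0.012 m and x of block_center in the frame of jig between -0.07 and 0.045 m and contact force between the fingers and pine_block below 0.2 N), for 0.2 s.
2. the side guide is slid up to the block and traps it against the wall (z of block_center in the frame of jig between 0.031 and 0.038 m and angle between the y axis of block_center and the x axis of jig, either way round below 0.35 rad and value of joint side_guide above 0.045 m and y of block_center in the frame of jig between -0.007 and 0.007 m), for 0.2 s.
At the end, for the whole second after the job is handed in: Through the last second the block lies flat on the bed, square to the fence (0.08 rad), within 7 mm of the wall, guide closed up (clear width under 50 mm); fingers push it and it presses the fence steadily with 5 to 18 N, fence 7.5 to 20.5 mm in (pointer between the ridges) (z of block_center in the frame of jig between 0.031 and 0.038 m and y of block_center in the frame of jig between -0.007 and 0.007 m and angle between the y axis of block_center and the x axis of jig, either way round below 0.08 rad and value of joint side_guide above 0.045 m and value of joint fence between 0.0075 and 0.0205 m and contact force between pine_block and fence between 5 and 18 N and contact force between the fingers and pine_block above 4 N and linear speed of pine_block below 0.01 m/s); the arm keeps its last pose, push and grip.
It fails at once if the fence was driven to its back stop (value of joint fence above 0.0265 m).
It fails at once if a bystander was moved more than 4 cm (distance of any of packing_block, beech_end, sanding, tape_roll, glue from where it was at the start of the episode above 0.04 m).
It also fails if it takes over 64 s, if anything falls off the work surface, if the arm or the gripper's body presses on something with over 40 N, if the wrist force passes 120 N, or if a joint passes its speed limit or range.

ROBOT

A 6-joint arm with a two-finger parallel gripper is mounted at the origin on the work surface; the furniture and walls round the work are solid. World frame = base frame: x ahead of the robot, y to its left, z up, the work surface at z = 0. Lengths are in m, angles in rad, forces in N, time in s.
With the tool pointing down it reaches from about 0.325 to 0.775 m from the base axis. Payload 9.3 kg.
Tool frame: the origin (TCP) lies at the very end of the fingers, on their centre line; the grasp point (between the pads) lies 19 mm behind it (r.hold_point_z is the distance from the TCP to the grasp point, in m); z points along the fingers, y is the line along which they close (so a half turn about z gives the same grasp; the last joint's range is limited). The gripper opens to 85 mm and grips with 20 to 120 N. Pads are 22 mm wide; open, the fingers measure 114 mm over their backs; the gripper's body (76 mm by 85 mm) begins 54 mm behind the grasp point. The pads swing forward as they close: fully open they stand 13 mm farther back than shut.
Start: joints at [-1.293, 0.259, 0.021, 1.334, 0, 1.418], TCP at [0.23, -0.5, 0.205] pointing down, gripper open.
Joint ranges: [-3.04, 3.04], [-0.91, 1.82], [-1.04, 1.36], [-1.92, 1.95], [-1.52, 1.45], [-3.14, 3.14]. Speed limits (rad/s): [2.22, 2.22, 2.79, 3.14, 3.14, 3.14].

INTERFACE

Orientations are given as a 3x3 rotation matrix whose columns are the frame's x, y, z axes.
In Python, from station import r, fingers, optics, telemetry gives the robot as it stands. Calls block until the motion is done:
- r.move_ptp(position, orientation): joint-space move of the TCP to a pose.
- r.servo_line(position, ori=None, velocity=0.15): straight line of the TCP; ori=None keeps the orientation; velocity is the mean speed in m/s.
- r.goto_joints(angles): joint-space move.
- fingers.open_gripper() and fingers.close(grasp_force=None): open the fingers fully, or close them until they stop; grasp_force is the grip in N (None keeps the last).
- r.pause(seconds).
- r.ik(position, orientation): joint angles nearest the present ones, or None.
- optics.read_camera(name): name is "scene" or "top" or "wrist"; returns a dict with "image" (384x512x3 uint8, red, green, blue), "mtx" (3x3 intrinsics, pixels), "k1" (the pictures are not rectified: a ray, as slopes to the right and down, at radius r is drawn at 1 + k1 r^2 times it, then the intrinsics apply), "cam_to_world" (4x4, takes a point from camera to world coordinates); the wrist camera has in their place "hand_eye" (4x4, takes a point from camera to tool coordinates, whose origin is the TCP and whose axes are the flange's). Camera axes: x right, y down, z forward; pixel columns grow to the right and rows downward; lengths in m; the calibration is good to about 2 mm. A picture is of the moment at which its call begins: read the wrist's pose just before it. There is no depth.
A pose or a line that the arm cannot do raises r.Unreachable and nothing moves.
- r.job_done(): hands the job in; it is judged then, once.
Readings, each from a call of its own:
- telemetry.read_clock(): time.
- telemetry.read_qpos(): joint angles.
- telemetry.read_dq(): joint speeds.
- telemetry.read_tau(): joint torques, N m.
- telemetry.read_eef_pos(): TCP position.
- telemetry.read_tcp_rot(): TCP orientation.
- telemetry.read_contact_force(): force on the tool from outside, world axes, zero at the start.
- telemetry.read_moment(): the same for the moment, N m.
- telemetry.read_width(): opening from 0.0 (shut) to 1.0 (fully open).
- telemetry.read_grasp_force(): force on a finger pad.
Only numpy, scipy, OpenCV 4.12 (cv2) and the standard library are available. Lean on these libraries where they do the work, as an engineer would, in place of code of your own. Each camera call takes 0.05 s, during which the arm holds its last target. There are 200 camera calls.

## Working session

There is one attempt and no reset: what is moved stays moved. The work goes in short steps, each a Python script; the robot and the scene stay as the last script left them, time stands still between calls to the robot, and variables do not carry over. Pictures are saved under pics/ and viewed, at most 10 in all, crops included, and the job is handed in when it is done.

```bash
mkdir -p pics
cat > h.py <<'E'
import numpy as np, cv2
from station import r, fingers, optics, telemetry
def save(c,name):
    cv2.imwrite('pics/'+name, c['image'][:,:,::-1])
def ray(c,uv,T=None):
    T=c['cam_to_world'] if T is None else T
    T=np.array(T); K=np.array(c['mtx'],float)
    d=cv2.undistortPoints(np.array([[uv]],float),K,np.array([c['k1'],0,0,0],float))[0,0]
    return T[:3,3], T[:3,:3]@np.array([d[0],d[1],1.])
def onz(c,uv,z,T=None):
    o,d=ray(c,uv,T); return o+d*(z-o[2])/d[2]
def proj(c,P,T=None):
    T=np.array(c['cam_to_world'] if T is None else T); W=np.linalg.inv(T)
    rv=cv2.Rodrigues(W[:3,:3])[0]
    return cv2.projectPoints(np.array(P,float).reshape(-1,3),rv,W[:3,3],np.array(c['mtx'],float),np.array([c['k1'],0,0,0],float))[0][:,0]
E
python3 - <<'E'
from h import *
import pickle
d={}
for n in ('scene','top'):
    c=optics.read_camera(n); d[n]=c
    print(n,np.round(c['cam_to_world'],3).tolist(),c['mtx'],c['k1'])
pickle.dump(d,open('cams.pkl','wb'))
im=cv2.resize(d['top']['image'],(800,600),interpolation=cv2.INTER_CUBIC); cv2.imwrite('pics/top1.png',im[:,:,::-1])
im=cv2.resize(d['scene']['image'],(800,600),interpolation=cv2.INTER_CUBIC); cv2.imwrite('pics/scene1.png',im[:,:,::-1])
E
```

```text
scene [[0.658, -0.31, 0.686, -0.46], [-0.753, -0.273, 0.598, -0.865], [0.002, -0.91, -0.414, 0.631], [0.0, 0.0, 0.0, 1.0]] [[380.18943633   0.         249.94282508]
 [  0.         380.18943633 196.3141262 ]
 [  0.           0.           1.        ]] -0.0572620312587893
top [[-0.019, -0.995, 0.096, 0.328], [-1.0, 0.021, 0.014, -0.046], [-0.016, -0.096, -0.995, 1.699], [0.0, 0.0, 0.0, 1.0]] [[442.739536     0.         257.19746007]
 [  0.         442.739536   188.20394643]
 [  0.           0.           1.        ]] 0.012768568389334775
```

View pics/top1.png

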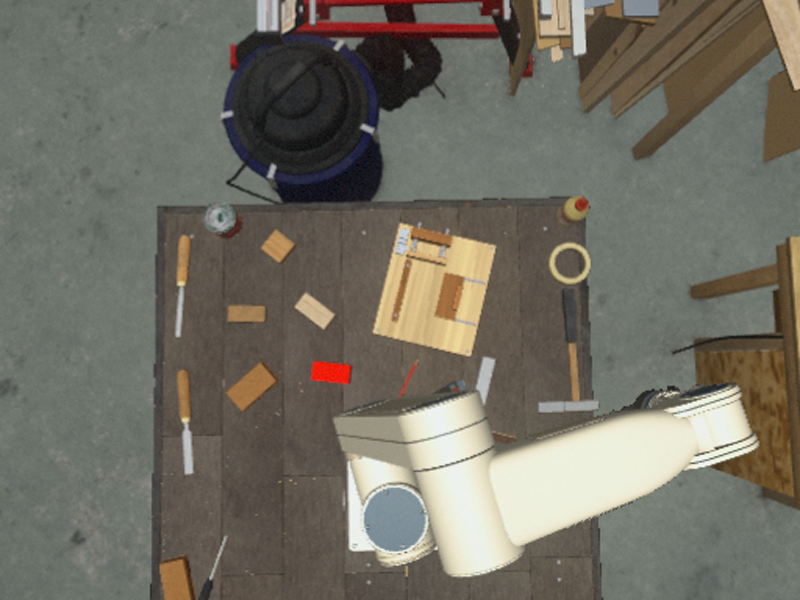

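View pics/scene1.png

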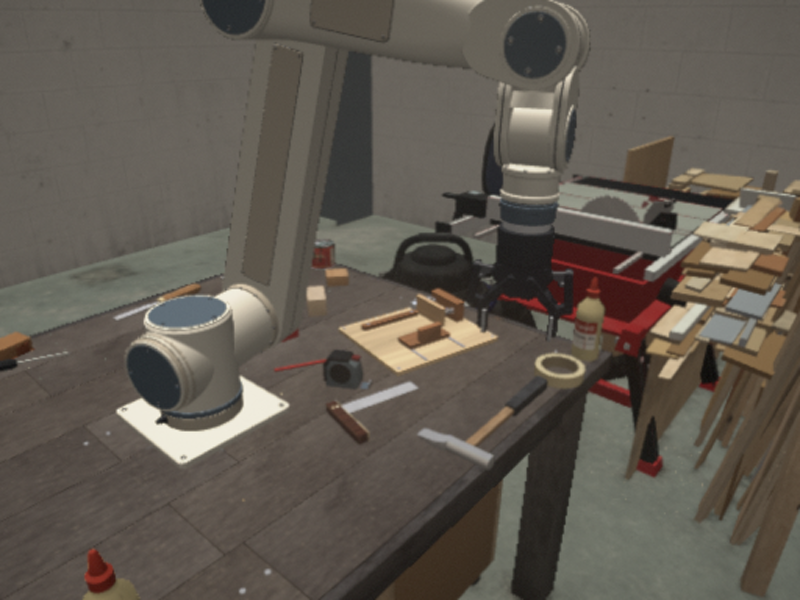

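Top view: the pale pine block is at (315,310). The things it could be confused with are the red look-alike (331,372), square packing block (278,246), beech offcut (246,313) and sanding block (251,387). The jig is around (435,290), with its fence at the top near (430,245), the wall at (401,290) and the guide at (450,297). By the description I choose the pale block at (315,310), and I'll check it in a close crop.

Run:
```python
import pickle
from h import *
c=pickle.load(open('cams.pkl','rb'))['top']
im=c['image'][138:234,182:322]; im=cv2.resize(im,None,fx=5.7,fy=5.7,interpolation=cv2.INTER_CUBIC)
cv2.imwrite('pics/crop1.png',im[:,:,::-1])
```

```text
(no output)
```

View pics/crop1.png

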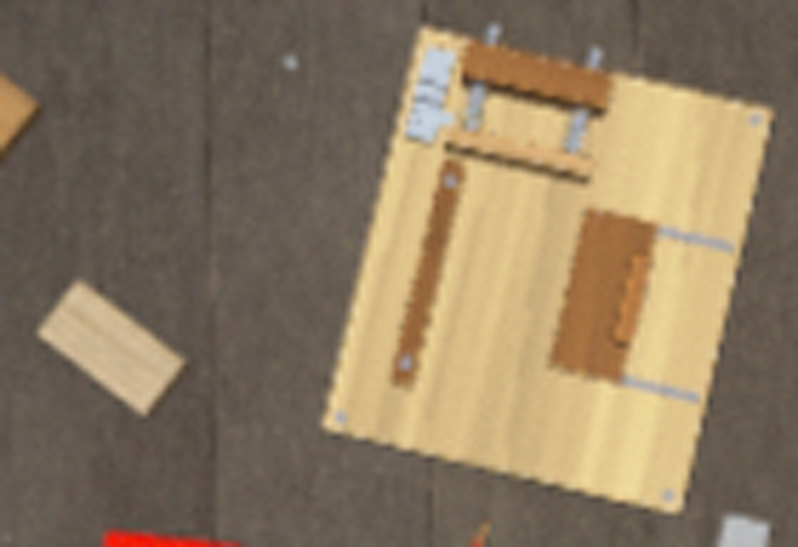

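The crop shows the pine block (top corners 82,280 / 186,362 / 147,415 / 37,333) and the jig plate corners (420,27), (775,108), (682,512), (323,430).

Run:
```python
import pickle
from h import *
c=pickle.load(open('cams.pkl','rb'))['top']
f=lambda p:(182+(p[0]+.5)/5.7-.5,138+(p[1]+.5)/5.7-.5)
J=np.array([onz(c,f(p),.012)[:2] for p in [(420,27),(775,108),(682,512),(323,430)]])
L=np.array([(.15,.075),(.15,-.17),(-.13,-.17),(-.13,.075)])
def fit(L,W):
    a=L-L.mean(0); b=W-W.mean(0)
    th=np.arctan2((a[:,0]*b[:,1]-a[:,1]*b[:,0]).sum(),(a*b).sum())
    R=np.array([[np.cos(th),-np.sin(th)],[np.sin(th),np.cos(th)]]); t=W.mean(0)-R@L.mean(0)
    return th,t,R,(W-(L@R.T+t))
th,t,R,e=fit(L,J); print('jig',th,t,'res mm',np.round(e*1e3,1).tolist())
B=np.array([onz(c,f(p),.045)[:2] for p in [(82,280),(186,362),(147,415),(37,333)]])
print('sides',[np.linalg.norm(B[i]-B[i-1]) for i in range(4)])
l=B[1]-B[0]+B[2]-B[3]; print('block',B.mean(0),'long axis ang',np.arctan2(l[1],l[0]))
for n,p,z in [('handle top mid',(631,300),.055),('guide lip BL',(550,365),.024),('lip TL',(585,208),.024),('fence face',(515,165),.06),('wall BR',(412,386),.024),('wall TR',(465,165),.024)]:
    print(n,R.T@(onz(c,f(p),z)[:2]-t))
```

```text
jig -0.2504167373958489 [ 0.50550893 -0.05383062] res mm [[-0.1, 0.2], [-0.2, -0.9], [0.9, 0.1], [-0.7, 0.7]]
sides [np.float64(0.04563634080026654), np.float64(0.08799220714162842), np.float64(0.04304587126074236), np.float64(0.09098245195727155)]
block [0.45320492 0.18735949] long axis ang -2.2403535013465645
handle top mid [-0.00331432 -0.10359532]
guide lip BL [-0.05463534 -0.06215088]
lip TL [ 0.05309149 -0.06127045]
fence face [ 0.06547826 -0.00976541]
wall BR [-0.08917201  0.02391904]
wall TR [0.06312936 0.0234248 ]
```

```bash
cat >> h.py <<'E'
TH=-0.2504; T0=np.array([.5055,-.0538])
RJ=np.array([[np.cos(TH),-np.sin(TH)],[np.sin(TH),np.cos(TH)]])
def J(x,y,z): return np.r_[RJ@[x,y]+T0,z]
def toJ(p): return np.r_[RJ.T@(np.array(p[:2])-T0),p[2]]
def down(a): c,s=np.cos(a),np.sin(a); return np.array([[c,s,0],[s,-c,0],[0,0,-1.]])
def wrist():
    p,R=np.array(telemetry.read_eef_pos()),np.array(telemetry.read_tcp_rot())
    c=optics.read_camera('wrist'); M=np.eye(4); M[:3,:3]=R; M[:3,3]=p
    c['cam_to_world']=M@np.array(c['hand_eye']); return c
def over(c,polys,name,s=1.5):
    im=np.ascontiguousarray(cv2.resize(c['image'],None,fx=s,fy=s,interpolation=cv2.INTER_CUBIC)[:,:,::-1])
    for P in polys: cv2.polylines(im,[np.int32(np.round(proj(c,P)*s))],True,(0,255,0),1)
    cv2.imwrite('pics/'+name,im)
E
python3 - <<'E'
from h import *
p=np.array([.4532,.1874]); a=.901
for aa in (a,a-np.pi):
    q=r.ik([*p,.25],down(aa)); print(aa,None if q is None else np.round(q,2))
    for jz in (TH,TH+np.pi,TH+np.pi/2,TH-np.pi/2):
        q=r.ik(J(0,-.01,.2),down(jz)); print('  jig',jz,None if q is None else np.round(q,2))
q=[r.ik([*p,.25],down(x)) for x in (a,a-np.pi)]
k=min((i for i in (0,1) if q[i] is not None),key=lambda i:abs(q[i][5])); aa=(a,a-np.pi)[k]; print('use',aa)
r.move_ptp([*p,.25],down(aa))
c=wrist(); u=np.array([np.cos(a),np.sin(a)]); v=np.array([-u[1],u[0]])
over(c,[[np.r_[p+i*.045*u+j*.0225*v,.045] for i,j in ((1,1),(1,-1),(-1,-1),(-1,1))]],'w1.png')
print(telemetry.read_clock(),telemetry.read_contact_force(),telemetry.read_qpos())
E
```

```text
0.901 [ 0.22  0.15 -0.01  1.41  0.    2.46]
  jig -0.2504 [-0.29  0.19 -0.09  1.3   0.    3.1 ]
  jig 2.891192653589793 [-0.29  0.19 -0.09  1.3   0.   -0.04]
  jig 1.3203963267948966 [-0.29  0.19 -0.09  1.3   0.    1.53]
  jig -1.8211963267948965 [-0.29  0.19 -0.09  1.3   0.   -1.61]
-2.2405926535897933 [ 0.22  0.15 -0.01  1.41  0.   -0.68]
  jig -0.2504 [-0.29  0.19 -0.09  1.3   0.    3.1 ]
  jig 2.891192653589793 [-0.29  0.19 -0.09  1.3   0.   -0.04]
  jig 1.3203963267948966 [-0.29  0.19 -0.09  1.3   0.    1.53]
  jig -1.8211963267948965 [-0.29  0.19 -0.09  1.3   0.   -1.61]
use -2.2405926535897933
2.7167 [-0.07995268 -0.21328636  0.18567621] [ 2.19687983e-01  1.46539167e-01 -1.12046806e-02  1.41320893e+00
 -5.95143786e-05 -6.79949904e-01]
```

View pics/w1.png

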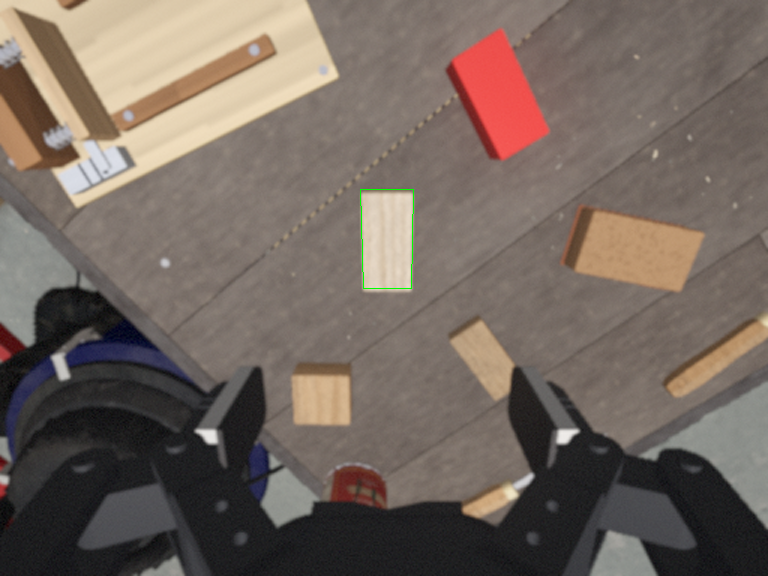

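The wrist view confirms the choice: the pale block at (387,240) matches the predicted outline within about a pixel. Picking it.

Run:
```python
from h import *
p=np.array([.4532,.1874]); A=down(-2.2406); B=down(TH+np.pi)
F=lambda:np.round(telemetry.read_contact_force(),1)
r.servo_line([*p,.06],velocity=.2); r.servo_line([*p,.0185],velocity=.08); print(F())
fingers.close(grasp_force=40); print('w',telemetry.read_width(),telemetry.read_grasp_force())
r.servo_line([*p,.15],velocity=.15); print('lift',F(),telemetry.read_width(),telemetry.read_grasp_force())
r.move_ptp(J(-.01,-.012,.15),B)
c=wrist()
rect=lambda x0,x1,y0,y1,z:[J(x0,y0,z),J(x1,y0,z),J(x1,y1,z),J(x0,y1,z)]
over(c,[rect(-.13,.15,-.17,.075,.012),rect(-.09,.065,.0225,.0385,.024),rect(.0695,.0705,-.05,.05,.06)],'w2.png')
print(telemetry.read_clock())
```

```text
[0.8 0.5 0.3]
w -0.0019774470567362106 3.242928721010685
lift [-0.1  0.5 -1. ] -0.0012926218783803037 0.0
7.3167
```

View pics/w2.png

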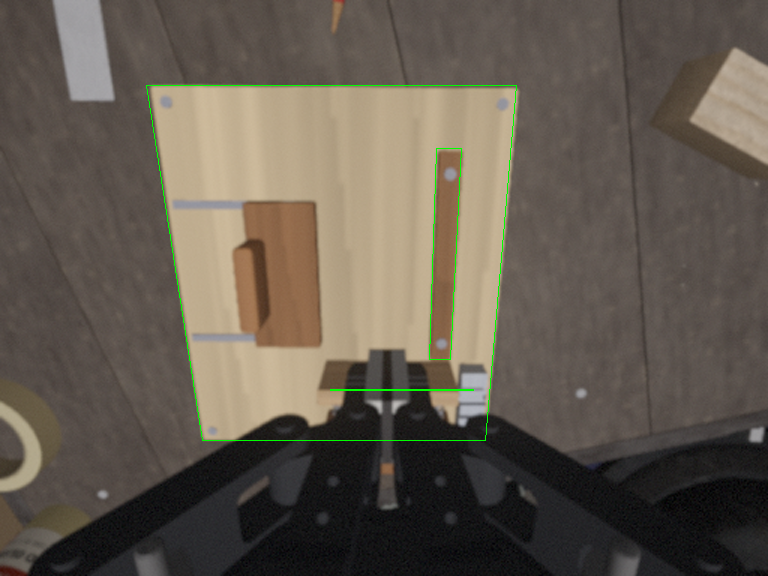

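The grasp missed: the fingers shut on nothing, and the block shows at the right edge (760,110). I'll find out where it is and why.

Run:
```python
from h import *
p=np.array([.4532,.1874]); a=.901
fingers.open_gripper()
r.move_ptp([.40,.10,.28],down(-2.2406))
c=wrist(); u=np.array([np.cos(a),np.sin(a)]); v=np.array([-u[1],u[0]])
over(c,[[np.r_[p+i*.045*u+j*.0225*v,.045] for i,j in ((1,1),(1,-1),(-1,-1),(-1,1))]],'w3.png')
np.save('w3.npy',c['cam_to_world']); print(telemetry.read_clock(),telemetry.read_width(),telemetry.read_eef_pos(),proj(c,[.4,.1,.28])*1.5,proj(c,[.4,.1,.045])*1.5)
import pickle; pickle.dump(c,open('w3.pkl','wb'))
```

```text
9.0583 0.9977461216692297 [0.40032145 0.09949255 0.27912652] [[386.27397603 338.68256456]] [[386.47803724 234.12439862]]
```

View pics/w3.png

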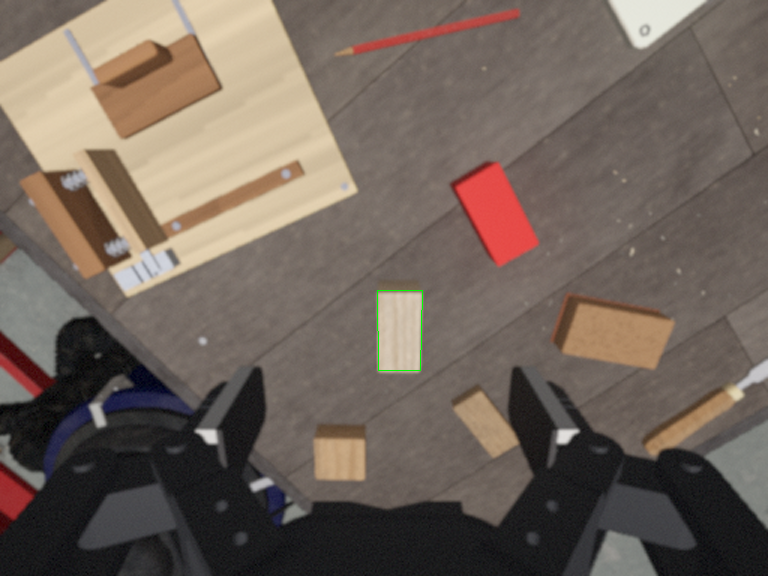

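The block did not move at all, so the fingers must have shut above it. I'll go down again, check the actual pose and look before closing.

Run:
```python
from h import *
import pickle
p=np.array([.4532,.1874]); A=down(-2.2406)
r.move_ptp([*p,.08],A); r.servo_line([*p,.0185],velocity=.1)
P=telemetry.read_eef_pos(); print(P,telemetry.read_contact_force(),telemetry.read_width())
c=wrist(); R=np.array(telemetry.read_tcp_rot()); print(np.round(c['hand_eye'],3).tolist(),np.round(R,3).tolist())
for d in (0,.019,.04):
  for sx in (-.011,0,.011):
    print(d,sx,[np.round(proj(c,P+R@[sx,sy,-d])[0]*1.5) .tolist() for sy in (-.0425,0,.0425)])
over(c,[],'w4.png')
```

```text
[0.45371899 0.18738001 0.01921562] [ 0.82735671 -0.72035347 -0.24661432] 1.0047320780508762
[[-0.001, -0.95, -0.311, 0.079], [1.0, -0.0, -0.001, 0.001], [0.001, -0.311, 0.95, -0.169], [0.0, 0.0, 0.0, 1.0]] [[-0.621, -0.784, 0.001], [-0.784, 0.621, 0.0], [-0.001, -0.001, -1.0]]
0 -0.011 [[290.0, 361.0], [385.0, 361.0], [481.0, 361.0]]
0 0 [[288.0, 338.0], [385.0, 338.0], [483.0, 338.0]]
0 0.011 [[286.0, 315.0], [385.0, 315.0], [485.0, 315.0]]
0.019 -0.011 [[280.0, 383.0], [385.0, 383.0], [491.0, 383.0]]
0.019 0 [[278.0, 359.0], [385.0, 359.0], [493.0, 358.0]]
0.019 0.011 [[275.0, 333.0], [385.0, 333.0], [495.0, 333.0]]
0.04 -0.011 [[266.0, 414.0], [385.0, 414.0], [505.0, 414.0]]
0.04 0 [[263.0, 387.0], [385.0, 387.0], [507.0, 387.0]]
0.04 0.011 [[260.0, 359.0], [385.0, 359.0], [510.0, 359.0]]
```

View pics/w4.png

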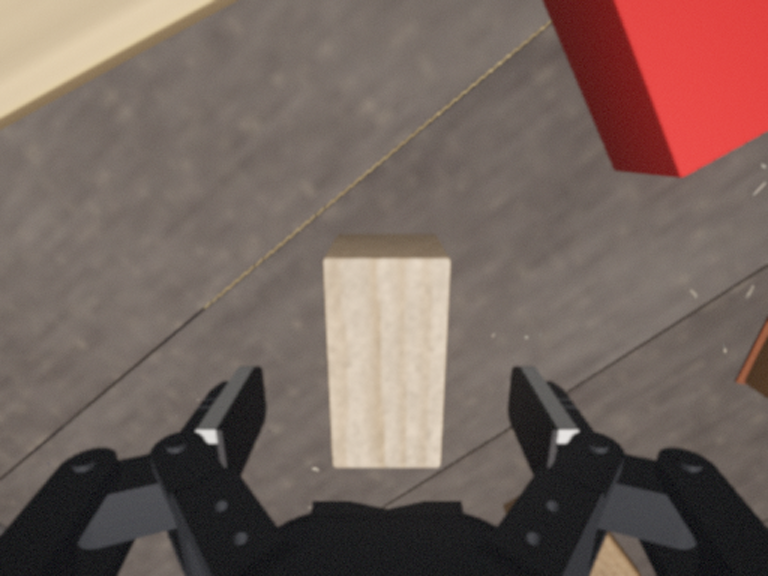

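The picture shows the finger tips at (263,368) and (512,368). That puts them about 40 mm behind the nominal TCP when open, not 13 mm, so the real fingers end roughly 30 mm short of the stated point. I'll descend further in guarded steps.

Run:
```python
from h import *
p=np.array([.4532,.1874])
f0=np.array(telemetry.read_contact_force())
for z in (.01,.003,-.003,-.008,-.013,-.017,-.020):
    r.servo_line([*p,z],velocity=.06); f=np.array(telemetry.read_contact_force())-f0
    print(z,np.round(telemetry.read_eef_pos()[2],4),np.round(f,1))
    if f[2]>3: break
else:
    fingers.close(grasp_force=40)
    print('w',telemetry.read_width(),telemetry.read_grasp_force(),np.round(np.array(telemetry.read_contact_force())-f0,1))
print(telemetry.read_clock())
```

```text
0.01 0.0097 [0.4 0.3 0.4]
0.003 0.0026 [ 0.5 -1.2  0.4]
-0.003 -0.0034 [ 0.9 -0.4  1. ]
-0.008 -0.0083 [-0.6 -1.   0.7]
-0.013 -0.0133 [ 0.9 -0.4  0.2]
-0.017 -0.0172 [ 1.4 -0.   0.6]
-0.02 -0.0202 [ 0.4 -0.1  0.6]
w 0.523003443718323 41.25734210014343 [-0.1 -0.4  3.4]
13.0417
```

Gripped: width 0.523 is about 44.5 mm, and the force is 41 N. I'll lift, move over the bed, and check how low the tips reach on the block with the scene camera.

Run:
```python
from h import *
p=np.array([.4532,.1874])
r.servo_line([*p,.10],velocity=.15); print(telemetry.read_width(),telemetry.read_grasp_force())
r.move_ptp(J(-.01,-.018,.10),down(TH+np.pi))
print(telemetry.read_width(),telemetry.read_clock(),telemetry.read_eef_pos())
c=optics.read_camera('scene')
P=np.round(proj(c,J(-.01,-.018,.13))[0]).astype(int); print(P)
x0,y0=P[0]-50,P[1]-45
im=cv2.resize(c['image'][y0:y0+90,x0:x0+110],None,fx=6,fy=6,interpolation=cv2.INTER_CUBIC)
cv2.imwrite('pics/s2.png',im[:,:,::-1])
zs=[.12,.165]
for z in zs: print(z,[np.round((proj(c,J(-.01+i*.045,-.018+j*.0225,z))[0]-[x0,y0])*6).tolist() for i,j in ((-1,-1),(1,-1),(-1,1))])
```

```text
0.521597897591092 40.947185754776
0.5196460241396254 15.0083 [ 0.491116   -0.06802211  0.09965889]
[257 180]
0.12 [[259.0, 315.0], [385.0, 282.0], [215.0, 290.0]]
0.165 [[259.0, 242.0], [386.0, 210.0], [215.0, 218.0]]
```

View pics/s2.png

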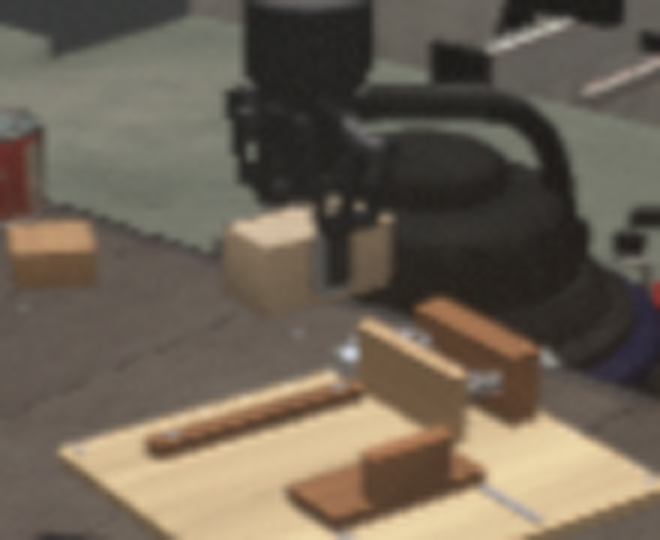

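The held block is near (310,260) in the crop and the finger tip is at (335,290). That is only about 10 mm above the block's underside, which is too low to open over the 12 mm wall and lip. I'll put it back on the bench, regrip 11 mm higher, then place it.

Run:
```python
from h import *
p=np.array([.4532,.1874]); A=down(-2.2406)
r.move_ptp([*p,.03],A); r.servo_line([*p,-.0195],velocity=.08)
fingers.open_gripper(); r.servo_line([*p,-.0085],velocity=.05); fingers.close(grasp_force=40)
print('w',telemetry.read_width(),telemetry.read_grasp_force())
r.servo_line([*p,.06],velocity=.15)
r.move_ptp(J(-.01,-.018,.06),down(TH+np.pi)); r.pause(.1)
f0=np.array(telemetry.read_contact_force()); print(telemetry.read_width(),telemetry.read_clock())
for z in (.02,.012,.008,.006,.005,.004,.003,.002):
    r.servo_line(J(-.01,-.018,z),velocity=.06); f=np.array(telemetry.read_contact_force())-f0
    print(z,np.round(telemetry.read_eef_pos()[2],4),np.round(f,1))
    if f[2]>3: break
fingers.open_gripper(); r.pause(.3); print(telemetry.read_width(),np.round(np.array(telemetry.read_contact_force())-f0,1))
r.servo_line(J(-.01,-.018,.12),velocity=.15)
r.move_ptp(J(-.08,-.03,.17),down(TH+np.pi))
c=wrist()
rect=lambda x0,x1,y0,y1,z:[J(x0,y0,z),J(x1,y0,z),J(x1,y1,z),J(x0,y1,z)]
over(c,[rect(-.055,.035,-.0405,.0045,.057),rect(-.09,.065,.0225,.0385,.024)],'w5.png')
print(telemetry.read_clock())
```

```text
w 0.5195804510223769 41.52313828468323
0.5208708679382263 19.9
0.02 0.0201 [ 0.6 -1.2 -1. ]
0.012 0.0117 [ 0.5 -1.5  0.1]
0.008 0.0078 [ 0.  -0.9 -0.7]
0.006 0.0059 [-0.3 -1.3 -0.8]
0.005 0.005 [-0.3 -1.  -0.2]
0.004 0.004 [-0.4 -0.4 -0.9]
0.003 0.0036 [-3.   0.7  7.4]
1.002123343570091 [-0.1 -0.3  0.7]
24.4583
```

View pics/w5.png

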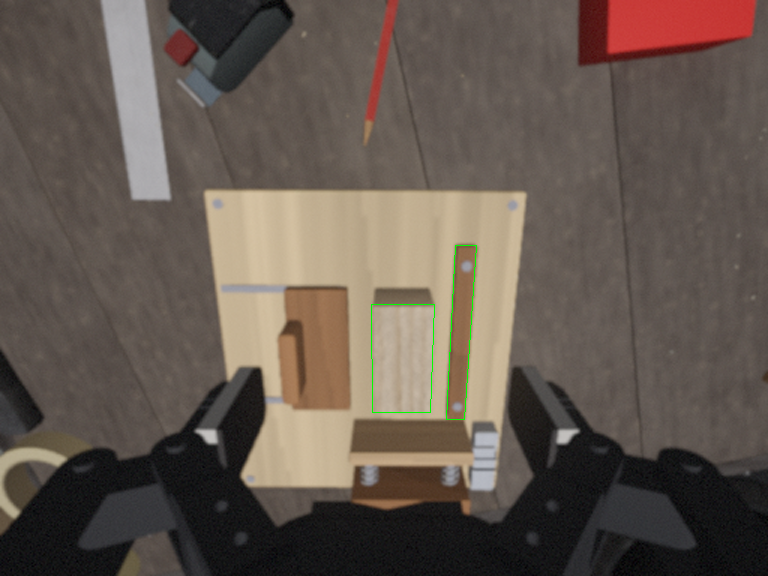

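The block lies in the channel as planned: its top at (372–434, 305–412) is on the predicted outline, clear of both wall and guide. Now I slide the guide up under a force guard.

```bash
cat >> h.py <<'E'
def fj(n=4):
    f=[]
    for _ in range(n): f.append(telemetry.read_contact_force()); r.pause(.03)
    f=np.mean(f,0); return np.r_[RJ.T@f[:2],f[2]]
E
python3 - <<'E'
from h import *
B=down(TH+np.pi)
fingers.close(grasp_force=40)
r.move_ptp(J(0,-.155,.12),B); r.servo_line(J(0,-.155,.0),velocity=.15)
f0=fj(8); print('z',telemetry.read_eef_pos(),f0)
r.servo_line(J(0,-.135,.0),velocity=.08); print(fj()-f0)
y=-.135
while y<-.070:
    y+=.004 if y<-.098 else .0015
    r.servo_line(J(0,y,.0),velocity=.06); f=fj(2)-f0
    print(round(y,4),np.round(toJ(telemetry.read_eef_pos())[1],4),np.round(f,1))
    if f[1]<-7: break
print(telemetry.read_clock())
E
```

```text
z [ 0.46740423 -0.20417351  0.00059207] [ 0.01195015 -0.01043077  0.06104399]
[ 0.11286326  0.59228107 -0.13166505]
-0.131 -0.131 [-0.   0.1 -0.1]
-0.127 -0.1269 [-0.2 -0.6  0.5]
-0.123 -0.1228 [ 0.   0.1 -0.3]
-0.119 -0.1188 [-0.6 -0.4  0.2]
-0.115 -0.1148 [-0.1 -0.2 -0.5]
-0.111 -0.1108 [-0.3  0.4 -0.3]
-0.107 -0.1068 [-0.4  0.3  0.7]
-0.103 -0.1028 [-0.1 -0.  -0. ]
-0.099 -0.0988 [ 0.1 -0.4 -0.4]
-0.095 -0.0948 [ 0.1 -0.3 -0.5]
-0.0935 -0.0935 [-0.1 -0.5  0.1]
-0.092 -0.092 [ 0.1 -1.1  0. ]
-0.0905 -0.0904 [ 0.1 -1.   0.1]
-0.089 -0.0889 [-0.5 -0.8 -0.8]
-0.0875 -0.0874 [ 0.  -0.6  0.2]
-0.086 -0.0863 [ 0.1 -4.3 -0.1]
-0.0845 -0.0863 [ -0.3 -13.   -0.1]
33.0333
```

The guide stopped at y = −0.0863. Adding half the finger thickness of about 14 mm puts the handle face at −0.0725, which is exactly the trapped position. Now the push.

Run:
```python
from h import *
B=down(TH+np.pi); Z=-.004
r.servo_line(J(0,-.12,0),velocity=.1); r.servo_line(J(0,-.12,.10),velocity=.2)
r.move_ptp(J(-.10,0,.10),B); r.servo_line(J(-.10,0,.01),velocity=.15); f0=fj(6)
r.servo_line(J(-.10,0,Z),velocity=.05); print('down',np.round(fj()-f0,1)); f0=fj(6)
r.servo_line(J(-.072,0,Z),velocity=.08); x=-.072
while x<-.0205:
    x+=.004 if x<-.036 else .002
    r.servo_line(J(x,0,Z),velocity=.05); f=fj(2)-f0; m=toJ(telemetry.read_eef_pos())
    print(round(x,4),np.round(m,4),np.round(f,1))
    if f[0]<-13 or m[0]>-.02: break
print(telemetry.read_clock())
```

```text
down [0.  0.4 0.7]
-0.068 [-0.0682  0.     -0.004 ] [-0.1  0.2  0.2]
-0.064 [-0.0639 -0.     -0.004 ] [-0.5 -0.1  0.9]
-0.06 [-0.0598 -0.     -0.004 ] [ 0.1  0.1 -0.2]
-0.056 [-0.0558 -0.     -0.004 ] [0.8 0.4 0.3]
-0.052 [-0.0518 -0.     -0.004 ] [ 0.2 -0.7  0.3]
-0.048 [-0.0478 -0.     -0.004 ] [-0.  -0.4 -0.8]
-0.044 [-0.0438 -0.     -0.004 ] [ 0.3  0.3 -0.1]
-0.04 [-0.0398 -0.     -0.004 ] [ 0.8 -0.2  0.5]
-0.036 [-0.0358 -0.     -0.004 ] [-0.  -0.7  0.2]
-0.034 [-0.0339 -0.     -0.004 ] [-0.3  0.   0.7]
-0.032 [-0.0318  0.     -0.004 ] [-0.4 -0.7 -0.2]
-0.03 [-0.0298  0.     -0.004 ] [ 0.3 -0.3  0.1]
-0.028 [-0.0282 -0.     -0.0041] [-3.2 -0.4  1.8]
-0.026 [-0.0266 -0.     -0.0041] [-4.9 -0.5  2.6]
-0.024 [-0.0252 -0.     -0.0042] [-7.4 -0.4  5.4]
-0.022 [-0.0238 -0.     -0.0042] [-10.   -0.9   6.7]
-0.02 [-0.0225 -0.     -0.0043] [-11.5  -1.2   8.5]
42.4583
```

Run:
```python
from h import *
def st(x,z):
    r.servo_line(J(x,0,z),velocity=.03); f=fj(5); m=toJ(telemetry.read_eef_pos())
    print(round(x,4),z,np.round(m,4),np.round(f,1),np.round(telemetry.read_moment(),2))
st(-.02,-.0035); st(-.02,-.003); st(-.02,-.0025)
print(telemetry.read_clock())
c=wrist(); over(c,[],'w6.png')
```

```text
-0.02 -0.0035 [-0.0218 -0.0001 -0.0042] [-7.1 -0.9 -0.1] [ 0.22  1.36 -0.02]
-0.02 -0.003 [-0.0218 -0.     -0.0038] [-6.9 -1.1 -1.7] [ 0.23  1.3  -0.01]
-0.02 -0.0025 [-0.0219 -0.     -0.0033] [-7.  -0.5 -2.2] [0.2  1.36 0.03]
43.7083
```

View pics/w6.png

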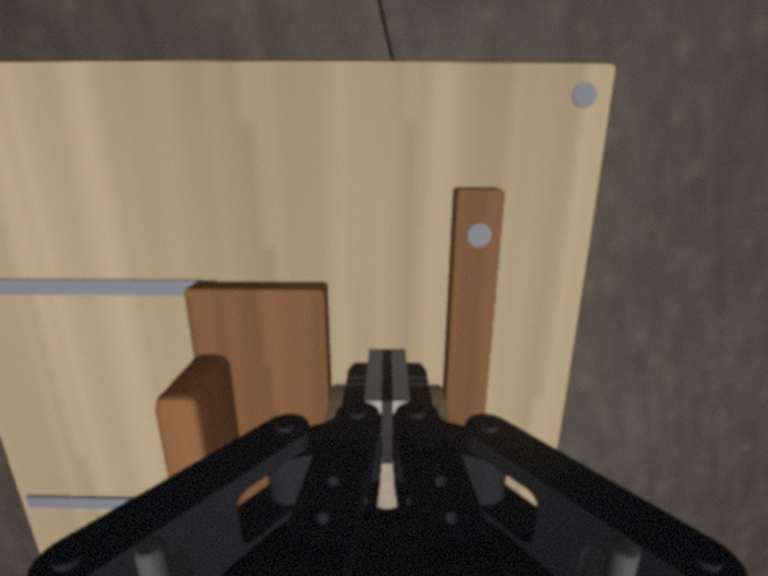

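The wrist view shows the fingers centred at (387,370) against the block's end, with the block between the closed guide (325) and the wall (450). Raising the tool removed the downward force: 7 N at about 7.5 mm of travel, as the spring predicts. I'll push on gently to about 13 mm.

Run:
```python
from h import *
x,z=-.02,-.0025
while True:
    x+=.0015; z+=.0002
    r.servo_line(J(x,0,z),velocity=.03); f=fj(5); m=toJ(telemetry.read_eef_pos())
    print(round(x,4),round(z,4),np.round(m,4),np.round(f,1))
    if m[0]>-.0168 or f[0]<-14 or telemetry.read_clock()>58: break
    z+=float(np.clip(f[2],-2,3))*.00015
r.pause(.5); print(np.round(fj(8),1),np.round(toJ(telemetry.read_eef_pos()),4),telemetry.read_clock())
```

```text
-0.0185 -0.0023 [-0.0207 -0.     -0.0033] [-7.1 -1.1 -2.7]
-0.017 -0.0024 [-0.0195 -0.     -0.0035] [-7.5 -1.1 -2.7]
-0.0155 -0.0025 [-0.0182 -0.0001 -0.0036] [-8.9 -0.7 -2.4]
-0.014 -0.0026 [-0.017  -0.0001 -0.0038] [-10.2  -1.1  -2.2]
-0.0125 -0.0027 [-0.0157 -0.     -0.0039] [-10.8  -1.5  -2.1]
[-10.8  -1.2  -2. ] [-0.0157 -0.     -0.004 ] 46.6083
```

Run:
```python
from h import *
r.servo_line(J(-.0125,0,-.0031),velocity=.03); r.pause(.4)
f=fj(8); m=toJ(telemetry.read_eef_pos()); print(np.round(f,1),np.round(m,4),telemetry.read_clock())
if 8<-f[0]<15 and abs(m[0]+.0157)<.002: print(r.job_done())
```

```text
[-11.8  -1.3   0.5] [-0.0157 -0.0001 -0.0041] 47.525
the job is handed in; nothing more can be done
None
```

I handed the job in at 47.5 s with the pine block trapped on the bed and the fingers holding it against the fence at about 11.8 N, roughly 13.6 mm of fence travel by arm position and force; I did not check the pointer in a picture.

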